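# Put the washed price slates and measuring cups up to dry

### The arm

A 6-joint arm with a two-finger parallel gripper is mounted at the origin on the work surface. World frame = base frame: x ahead of the robot, y to its left, z up, the work surface at z = 0. Lengths are in m, angles in rad, forces in N, time in s.
With the tool pointing down it reaches from about 0.325 to 0.9 m from the base axis. Payload 6.1 kg.
Tool frame: the origin (TCP) lies midway between the tips of the shut fingers; the grasp point (between the pads) lies 19 mm behind it; z points along the fingers, y is the line along which they close (so a half turn about z gives the same grasp; the last joint's range is limited). The gripper opens to 85 mm and grips with 20 to 120 N. Pads are 22 mm wide; open, the fingers measure 114 mm over their backs; the gripper's body (76 mm by 85 mm) begins 54 mm behind the grasp point. The pads swing forward as they close: fully open they stand 13 mm farther back than shut.
Start: joints at [-1.361, 0.22, 1.526, -0, 1.395, -0.126], TCP at [0.206, -0.59, 0.21] pointing down, gripper open.
Joint ranges: [-2.98, 2.98], [-0.91, 2.08], [0.09, 2.57], [-1.24, 4.39], [0.2, 2.65], [-2.68, 2.68]. Speed limits (rad/s): [2.57, 2.57, 3.01, 3.14, 3.14, 3.14].

### API

Orientations are given as [roll, pitch, yaw] about the fixed x, y, z axes, in that order (R = Rz(yaw) Ry(pitch) Rx(roll)).
In Python, from plant import movep, move_l, set_joints, gripper_to, hold, inverse_kinematics, observe, get_image, get_calibration, Unreachable, job_done gives the robot as it stands. Calls block until the motion is done:
- movep(position, orientation): joint-space move of the TCP to a pose.
- move_l(position, feed=0.15, rotation=None, max_force=None): straight line of the TCP; rotation=None keeps the orientation; feed is the mean speed in m/s. With max_force (N) it stops when the force on the tool has changed by that much, and returns True; else False.
- set_joints(angles): joint-space move.
- gripper_to(opening, f_grip=None): finger opening in m; f_grip is the grip in N (None keeps the last); returns when the fingers have stopped.
- hold(seconds).
- inverse_kinematics(position, orientation): joint angles nearest the present ones, or None.
- observe(): the state.
- get_image(name): name is "scene" or "side" or "wrist"; returns (picture, depth): 420x560x3 uint8, red, green, blue; 420x560 float32, m along the optical axis (not along the pixel's ray), 0 where there is no reading.
- get_calibration(name): a dict with "intrinsics" (3x3 intrinsics, pixels), "world_from_camera" (4x4, takes a point from camera to world coordinates). Camera axes: x right, y down, z forward; pixel columns grow to the right and rows downward; lengths in m; the calibration is good to about 2 mm. A picture is of the moment at which its call begins: read the wrist's pose just before it. get_calibration takes no time and is no camera call; for the wrist camera it gives the pose at the moment of the call.
A pose or a line that the arm cannot do raises Unreachable and nothing moves.
- job_done(): hands the job in; it is judged then, once.
The state is a dict: "time_s": time; "q": joint angles; "joint_velocities": joint speeds; "joint_torque": joint torques, N m; "eef_pos": TCP position; "tcp_rot": TCP orientation; "ft_force": force on the tool from outside, world axes, zero at the start; "torque": the same for the moment, N m; "opening": finger opening in m; "grasp_force": force on a finger pad.
Only numpy, scipy, OpenCV 4.12 (cv2) and the standard library are available. Lean on these libraries where they do the work, as an engineer would, in place of code of your own. Each camera call takes 0.05 s, during which the arm holds its last target. There are 200 camera calls.

### The job

Put the washing-up from the bulb stand up to dry: stand every price slate from the sloped drainer upright on its short edge, coloured band up, in the rack, one to a slot, fully down and about centred in the slot, and hang every measuring cup mouth-down on a peg of its own on the draining stand, pushed on until its closed end rests on the peg. Leave the slate that is already dry in its slot and do not push over or shift the bottle, the tub and the pot.

Things in the scene. Friction and masses are not known exactly. Their poses are not given: they have to be found in the camera images.
- slate0: Washed price slate with an orange band along its top edge (may be absent): a flat board 110 tall, 70 wide, 8 thick, 0.1 to 0.16 kg. Origin: middle of its bottom (short) edge, mid-thickness. z points up the slate to its top edge, y along its width, x out of its face. Starts on the drainer, leaning 28 degrees from vertical, top towards the robot, its last 40 free above the board.
- slate1: Washed price slate with a dark red band along its top edge (may be absent): a flat board 110 tall, 70 wide, 8 thick, 0.1 to 0.16 kg. Origin: middle of its bottom (short) edge, mid-thickness. z points up the slate to its top edge, y along its width, x out of its face. Starts on the drainer, leaning 28 degrees from vertical, top towards the robot, its last 40 free above the board.
- slate2: Washed price slate with a yellow band along its top edge (may be absent): a flat board 110 tall, 70 wide, 8 thick, 0.1 to 0.16 kg. Origin: middle of its bottom (short) edge, mid-thickness. z points up the slate to its top edge, y along its width, x out of its face. Starts on the drainer, leaning 28 degrees from vertical, top towards the robot, its last 40 free above the board.
- slate3: Washed price slate with a green band along its top edge (may be absent): a flat board 110 tall, 70 wide, 8 thick, 0.1 to 0.16 kg. Origin: middle of its bottom (short) edge, mid-thickness. z points up the slate to its top edge, y along its width, x out of its face. Starts on the drainer, leaning 28 degrees from vertical, top towards the robot, its last 40 free above the board.
- dry0: Dry price slate with a white band, same size and axes as the others, already standing in slot0 of the rack; just one of dry0, dry1, dry2 is present. Stays where it is.
- dry1: Dry price slate with a white band, same size and axes as the others, already standing in slot2 of the rack; just one of dry0, dry1, dry2 is present. Stays where it is.
- dry2: Dry price slate with a white band, same size and axes as the others, already standing in slot4 of the rack; just one of dry0, dry1, dry2 is present. Stays where it is.
- drainer: Fixed sloped wooden draining board, 345 long (its y), about 105 deep (its x, away from the robot). Origin: on the bench, centre. The slope faces its +x and leans 28 degrees from vertical, its top edge to -x, 82 above the bench; the slates' feet stand at x = 35..40, 24 above the bench, behind a 10-high lip. Neighbouring slates stand 82 apart along y.
- rack: Fixed wooden rack, 276 (its x) by 96 (its y), origin on the bench at its centre. Five upright grooves across it, slot0 to slot4 at x = -100, -50, 0, 50, 100: each 13 wide (x), 76 long (y, open ends), floor 10 above the bench, wooden sides up to 55, then thin metal lips flaring outward up to 65. A slate in a groove has its face (its x) along the rack's x, either way round.
- pegstand: Fixed white draining stand, 280 long (its y), base 16 high, with three round green pegs, 24 in diameter, 90 long, round-tipped, leaning 30 degrees from vertical to its -x (the robot side). Origin on the bench below the pegs' feet. In its frame each peg's axis runs from the foot (x = 0, z = 16) to the tip (x = -45, z = 94), at y = -100, 0 or 100.
- peg0_tip (a point): Top end of peg 0 (at y = -100 in the stand's frame), 94 above the bench.
- peg1_tip (a point): Top end of peg 1 (at y = 0 in the stand's frame), 94 above the bench.
- peg2_tip (a point): Top end of peg 2 (at y = 100 in the stand's frame), 94 above the bench.
- cup0: White plastic measuring cup without a handle, rinsed, starting mouth-down on the bench: 64 long, 58 to 60 across its body, with a flat rim 84 across and 5 thick around the mouth, wall 3, mouth opening 54, 0.055 to 0.09 kg. Origin: centre of the mouth; z points to the closed end (up when mouth-down).
- cup0_floor (a point): Centre of the inside of cup0's closed end, 60 from the mouth.
- cup1: Orange plastic measuring cup without a handle, rinsed, starting mouth-down on the bench: 64 long, 58 to 60 across its body, with a flat rim 84 across and 5 thick around the mouth, wall 3, mouth opening 54, 0.055 to 0.09 kg. Origin: centre of the mouth; z points to the closed end (up when mouth-down).
- cup1_floor (a point): Centre of the inside of cup1's closed end, 60 from the mouth.
- cup2: Blue plastic measuring cup without a handle, rinsed, starting mouth-down on the bench: 64 long, 58 to 60 across its body, with a flat rim 84 across and 5 thick around the mouth, wall 3, mouth opening 54, 0.055 to 0.09 kg. Origin: centre of the mouth; z points to the closed end (up when mouth-down).
- cup2_floor (a point): Centre of the inside of cup2's closed end, 60 from the mouth.
- feed_bottle: Bystander: brown bottle with yellow cap, 64 wide, 170 tall. Origin: centre of its underside.
- tub: Bystander: white lidded tub, 100 wide, 80 tall. Origin: centre of its underside.
- pot: Bystander: terracotta pot, 90 wide, 80 tall. Origin: centre of its underside.
Not all that is in view belongs to the job. What is shaped like the slate0 but purple or turquoise is not meant.

How it is judged:
At the end, for the whole second after the job is handed in: Each slate, the dry one too, stands in a groove, foot within 7 mm of its floor and 20 mm of its middle, band up, within 0.25 rad of upright and square to the rack. Each cup hangs mouth-down (within 0.75 rad), its closed end inside within 30 mm of a peg tip. All at rest (z of slate0 in the frame of rack between 0.003 and 0.017 m and x of slate0 in the frame of rack between -0.115 and 0.115 m and y of slate0 in the frame of rack between -0.02 and 0.02 m and angle between each of slate0, slate1, slate2, slate3, dry0, dry1, dry2's own z axis and vertical below 0.25 rad and angle between the x axis of each of slate0, slate1, slate2, slate3, dry0, dry1, dry2 and the x axis of rack, either way round below 0.25 rad and linear speed of each of slate0, slate1, slate2, slate3, dry0, dry1, dry2, cup0, cup1, cup2 below 0.03 m/s and z of slate1 in the frame of rack between 0.003 and 0.017 m and x of slate1 in the frame of rack between -0.115 and 0.115 m and y of slate1 in the frame of rack between -0.02 and 0.02 m and z of slate2 in the frame of rack between 0.003 and 0.017 m and x of slate2 in the frame of rack between -0.115 and 0.115 m and y of slate2 in the frame of rack between -0.02 and 0.02 m and z of slate3 in the frame of rack between 0.003 and 0.017 m and x of slate3 in the frame of rack between -0.115 and 0.115 m and y of slate3 in the frame of rack between -0.02 and 0.02 m and z of dry0 in the frame of rack between 0.003 and 0.017 m and x of dry0 in the frame of rack between -0.115 and 0.115 m and y of dry0 in the frame of rack between -0.02 and 0.02 m and z of dry1 in the frame of rack between 0.003 and 0.017 m and x of dry1 in the frame of rack between -0.115 and 0.115 m and y of dry1 in the frame of rack between -0.02 and 0.02 m and z of dry2 in the frame of rack between 0.003 and 0.017 m and x of dry2 in the frame of rack between -0.115 and 0.115 m and y of dry2 in the frame of rack between -0.02 and 0.02 m and (distance between cup0_floor and peg0_tip below 0.03 m or distance between cup0_floor and peg1_tip below 0.03 m or distance between cup0_floor and peg2_tip below 0.03 m) and angle between each of cup0, cup1, cup2's own z axis and vertical below 0.75 rad and (distance between cup1_floor and peg0_tip below 0.03 m or distance between cup1_floor and peg1_tip below 0.03 m or distance between cup1_floor and peg2_tip below 0.03 m) and (distance between cup2_floor and peg0_tip below 0.03 m or distance between cup2_floor and peg1_tip below 0.03 m or distance between cup2_floor and peg2_tip below 0.03 m)); the robot touches nothing.
It fails at once if the bottle, tub or pot is shifted by more than 3 cm or pushed over (distance of any of feed_bottle, tub, pot from where it was at the start of the episode above 0.03 m or angle between any of feed_bottle, tub, pot's own z axis and vertical above 0.5 rad).
It fails at once if the slate that is already dry is taken out of its slot or shifted by more than 3 cm (distance of any of dry0, dry1, dry2 from where it was at the start of the episode above 0.03 m).
Of slate0, slate1, slate2, slate3 only 3 to 4 are there at a start; the rules pass over those that are not, and their reading is None.
Of dry0, dry1, dry2 only 1 to 1 are there at a start; the rules pass over those that are not, and their reading is None.
At some moment in a run one of cup0, cup1, cup2 may be knocked a few centimetres aside while the robot is not near it.
It also fails if it takes over 200 s, if anything falls off the work surface, if the arm or the gripper's body presses on something with over 40 N, if the wrist force passes 120 N, or if a joint passes its speed limit or range.

## Working session

There is one attempt and no reset: what is moved stays moved. The work goes in short steps, each a Python script; the robot and the scene stay as the last script left them, time stands still between calls to the robot, and variables do not carry over. Pictures are saved under pics/ and viewed, at most 14 in all, crops included, and the job is handed in when it is done.

```bash
ls; mkdir -p pics; python3 - <<'E'
from plant import *
import cv2,numpy as np
for n in ["scene","side"]:
    im,d=get_image(n); cv2.imwrite(f"pics/{n}0.png",im[:,:,::-1]); np.save(f"pics/{n}0.npy",d); c=get_calibration(n); print(n,c)
print(observe())
E
```

```text
pics
scene {'intrinsics': array([[424.7291929 ,   0.        , 273.25862176],
       [  0.        , 424.7291929 , 212.04309737],
       [  0.        ,   0.        ,   1.        ]]), 'world_from_camera': array([[-0.28142311,  0.78052847, -0.55819024,  1.29612231],
       [ 0.95958068,  0.22743171, -0.16577012,  0.16166933],
       [-0.00243814, -0.58228011, -0.81298458,  1.14063093],
       [ 0.        ,  0.        ,  0.        ,  1.        ]])}
side {'intrinsics': array([[525.03554469,   0.        , 279.39097769],
       [  0.        , 525.03554469, 213.1351255 ],
       [  0.        ,   0.        ,   1.        ]]), 'world_from_camera': array([[-0.75294069, -0.33892197,  0.56410302, -0.26770896],
       [-0.65808738,  0.38628062, -0.64630355,  0.90209268],
       [ 0.00114441, -0.85785732, -0.51388667,  0.8529345 ],
       [ 0.        ,  0.        ,  0.        ,  1.        ]])}
{'time_s': 0.1, 'q': array([-1.36109842e+00,  2.21187551e-01,  1.52754265e+00, -5.44664822e-06,
        1.39469432e+00, -1.26112843e-01]), 'joint_velocities': array([-0.00128107, -0.00089968, -0.00147289,  0.00025994,  0.00061987,
        0.00079865]), 'joint_torque': array([ 8.06472399e-04, -4.98243356e+01, -3.90546191e+01, -2.31771628e-04,
        5.67932613e-03,  2.91159131e-05]), 'eef_pos': array([ 0.20581927, -0.58949772,  0.2093594 ]), 'tcp_rot': array([-3.13977467e+00, -2.25090739e-04,  3.35811508e-01]), 'ft_force': array([ 0.38194653,  0.91819276, -0.43378691]), 'torque': array([ 0.0287199 ,  0.0514768 , -0.00435665]), 'grasp_force': 0.0, 'opening': 0.08582283897485253}
```

View pics/scene0.png

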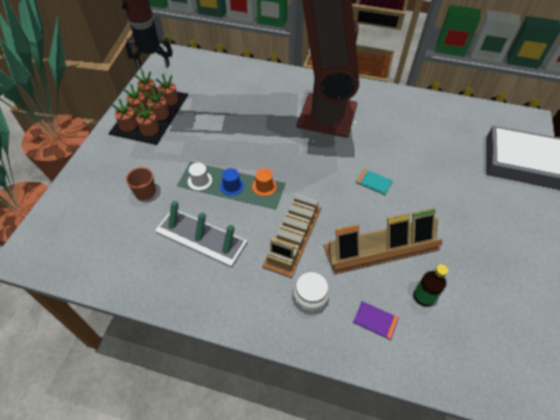

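View pics/side0.png

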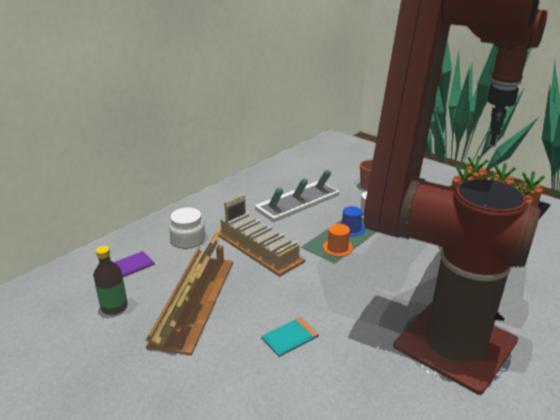

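The scene view shows three washed slates on the drainer: orange (347,243), yellow (399,232) and green (424,225). The dry slate is at the near end of the rack (283,250). The cups are white (199,175), blue (231,181) and orange (263,181), and the pegs are at (174,215), (200,225) and (229,235). Two things could be mistaken for slates, the turquoise one (374,181) and the purple one (376,319). Both lie flat on the bench, so I reject them. Next I'll check with a close crop and locate things from depth.

```bash
cat > h.py <<'E'
from plant import *
import cv2,numpy as np
def cloud(n,im=None,d=None,c=None):
    if im is None:
        c=get_calibration(n); im,d=get_image(n)
    K,T=c["intrinsics"],c["world_from_camera"]
    v,u=np.indices(d.shape)
    P=np.stack([(u-K[0,2])/K[0,0]*d,(v-K[1,2])/K[1,1]*d,d],-1)@T[:3,:3].T+T[:3,3]
    P[d<=0]=np.nan
    return im,P
def mask(im,lo,hi):
    return cv2.inRange(cv2.cvtColor(im,cv2.COLOR_RGB2HSV),lo,hi)>0
E
python3 - <<'E'
from h import *
c=get_calibration("scene")
im=cv2.imread("pics/scene0.png")[:,:,::-1].copy(); d=np.load("pics/scene0.npy")
im,P=cloud("scene",im,d,c)
g=P[300:330,150:250,2];print("table z",np.nanmean(g),np.nanstd(g))
# top-down ortho, 2mm/px: rows = x from .2..0.9 downward?, cols=y
# crop
cv2.imwrite("pics/crop0.png",cv2.resize(im[150:320,110:470],None,fx=2.2,fy=2.2,interpolation=cv2.INTER_CUBIC)[:,:,::-1])
hsv=cv2.cvtColor(im,cv2.COLOR_RGB2HSV)
def rep(name,m,zlo,zhi,box):
    u0,v0,u1,v1=box; mm=np.zeros_like(m);mm[v0:v1,u0:u1]=m[v0:v1,u0:u1]
    mm&=(P[...,2]>zlo)&(P[...,2]<zhi)
    q=P[mm]; print(name,len(q),q.mean(0).round(4),q.min(0).round(3),q.max(0).round(3),"minrect",[np.round(x,4) for x in cv2.minAreaRect(q[:,:2].astype(np.float32)*1000)])
A=np.ones(d.shape,bool)
for n,b in dict(white=(180,155,214,190),blue=(216,160,246,195),orange=(249,160,280,195)).items(): rep(n,A,.055,.08,b)
for n,b in dict(p0=(165,195,185,215),p1=(190,205,212,228),p2=(220,218,242,240)).items(): rep(n+"top",mask(im,(60,60,0),(95,255,255)),.075,.12,b)
rep("stand",A,.010,.03,(150,195,255,265))
rep("rack>45",A,.035,.07,(255,190,328,280))
rep("rack",A,.004,.3,(255,190,328,280))
rep("dry",A,.08,.2,(255,190,328,280))
rep("drainer",A,.006,.2,(320,200,450,272))
for n,b in dict(o=(330,222,365,262),y=(384,210,412,250),g=(410,205,440,245)).items(): rep("slate"+n,A,.098,.16,b)
for n,b in dict(bot=(410,262,450,310),tub=(290,268,335,312),pot=(120,165,160,205)).items(): rep(n,A,.03,.3,b)
E
```

```text
table z -0.0037500979212682878 0.04121699697301901
white 200 [ 0.4607 -0.3523  0.0621] [ 0.429 -0.382  0.055] [ 0.488 -0.324  0.069] minrect [array([ 458.789 , -352.3091]), array([57.8889, 58.9017]), np.float64(83.0908)]
blue 202 [ 0.451  -0.2388  0.0625] [ 0.419 -0.268  0.055] [ 0.479 -0.212  0.068] minrect [array([ 450.9073, -238.7673]), array([55.9594, 56.92  ]), np.float64(58.9941)]
orange 197 [ 0.4213 -0.1301  0.0621] [ 0.39  -0.159  0.055] [ 0.449 -0.102  0.068] minrect [array([ 420.0631, -130.1128]), array([59.4669, 53.4433]), np.float64(17.6064)]
p0top 52 [ 0.636  -0.3538  0.0869] [ 0.623 -0.364  0.075] [ 0.647 -0.344  0.099] minrect [array([ 635.0983, -353.7118]), array([18.341 , 24.7433]), np.float64(84.1544)]
p1top 52 [ 0.6538 -0.2564  0.0867] [ 0.64  -0.267  0.075] [ 0.668 -0.248  0.095] minrect [array([ 652.434 , -258.0433]), array([24.4988, 20.6409]), np.float64(21.2579)]
p2top 54 [ 0.6714 -0.1586  0.087 ] [ 0.658 -0.168  0.076] [ 0.682 -0.15   0.096] minrect [array([ 669.8495, -159.4076]), array([18.0379, 25.0409]), np.float64(78.5583)]
stand 2009 [ 0.6808 -0.2567  0.0
[... 1059 characters left out ...]
.5206]), array([25.6046, 71.1622]), np.float64(33.3406)]
slateg 222 [0.4737 0.3815 0.1113] [0.443 0.342 0.098] [0.498 0.415 0.124] minrect [array([474.1885, 378.4059]), array([25.1839, 83.8298]), np.float64(31.9763)]
bot 833 [0.6962 0.4244 0.105 ] [0.657 0.398 0.03 ] [0.716 0.461 0.173] minrect [array([688.3824, 428.2226]), array([64.0148, 52.6296]), np.float64(74.643)]
tub 1080 [0.7891 0.1176 0.0694] [0.716 0.04  0.03 ] [0.829 0.166 0.084] minrect [array([776.9383,  97.2761]), array([138.5141,  94.6883]), np.float64(77.6231)]
pot 559 [ 0.5549 -0.5162  0.0592] [ 0.509 -0.561  0.03 ] [ 0.601 -0.47   0.084] minrect [array([ 556.524 , -514.9208]), array([90.6196, 86.7967]), np.float64(52.3294)]
```

View pics/crop0.png

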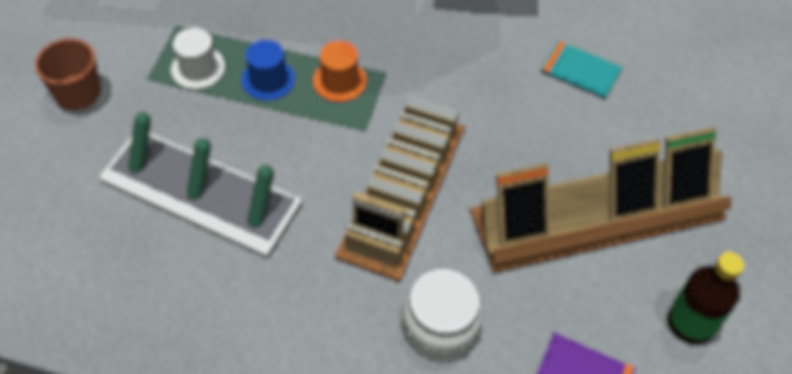

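The crop confirms it: the drainer holds the orange, yellow and green slates, the rack's far groove holds the dry slate, and the cups stand on a green mat. Next I'll take close wrist views of the rack and drainer.

```bash
python3 - <<'E'
from h import *
p=observe()["eef_pos"]
move_l([.25,-.5,.42])
for i,(x,y,yaw) in enumerate([(.50,.02,1.47),(.47,.27,2.1)]):
    movep([x,y,.40],[np.pi,0,yaw]); hold(.3)
    c=get_calibration("wrist"); im,P=cloud("wrist"); 
    if i==0: print(c["world_from_camera"].round(3),c["intrinsics"][0,0])
    np.savez(f"pics/w{i}.npz",im=im,P=P); cv2.imwrite(f"pics/w{i}.png",im[:,:,::-1])
print(observe()["q"],observe()["time_s"])
E
```

```text
[[ 0.995 -0.097 -0.029  0.508]
 [-0.101 -0.955 -0.278  0.09 ]
 [-0.001  0.279 -0.96   0.563]
 [ 0.     0.     0.     1.   ]] 374.5774179875741
[ 3.74247491e-01 -3.17070701e-02  1.44823741e+00 -7.82600720e-05
  1.72492974e+00 -1.53270421e-01] 5.5667
```

```bash
python3 - <<'E'
import cv2,numpy as np
cv2.imwrite("pics/w01.png",cv2.resize(np.hstack([cv2.imread("pics/w0.png"),cv2.imread("pics/w1.png")]),(800,300)))
E
```

```text
(no output)
```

View pics/w01.png

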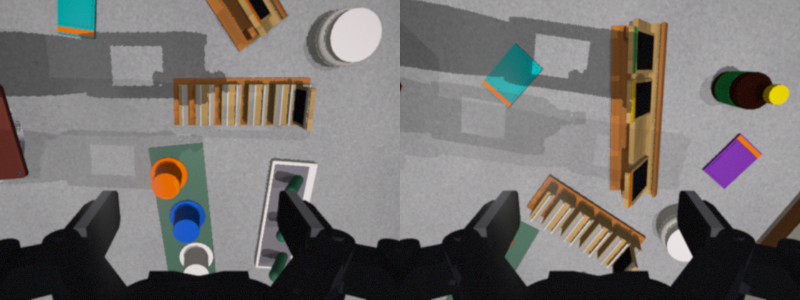

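The left wrist view shows the rack at about (243,103) with its dry slate at (303,105). The right view shows the drainer with green (642,48), yellow (642,97) and orange (638,178). I'll fit the rack and drainer frames from these.

```bash
python3 - <<'E'
import numpy as np,cv2
for k in (0,1):
    z=np.load(f"pics/w{k}.npz");P=z["P"];q=P.reshape(-1,3);q=q[np.isfinite(q).all(1)]
    t=q[(q[:,2]<.02)&(q[:,2]>-.02)];print("table",np.median(t[:,2]))
    r=q[(abs(q[:,0]-.59)<.16)&(abs(q[:,1]-.016)<.075)]
    m=r[(r[:,2]>.057)&(r[:,2]<.072)]
    best=None
    for a in np.radians(np.arange(-12,0,.1)):
        x=m[:,:2]@[np.cos(a),np.sin(a)]; h=np.histogram(x,np.arange(.4,.8,.001))[0]; s=(h.astype(float)**2).sum()
        if best is None or s>best[0]: best=(s,a)
    a=best[1];ex=np.array([np.cos(a),np.sin(a)]);ey=np.array([-ex[1],ex[0]])
    x=m[:,:2]@ex;h,e=np.histogram(x,np.arange(.44,.74,.002));
    print("yaw",np.degrees(a));print([(round(float(b),3),int(n)) for b,n in zip(e,h) if n>3])
    y=m[:,:2]@ey;print("y ext",np.percentile(y,[1,50,99]),"x ext",np.percentile(x,[.5,99.5]))
    low=r[(r[:,2]<.045)&(r[:,2]>.008)];print("rackall rect",cv2.minAreaRect((low[:,:2]*1000).astype(np.float32)))
    f=r[(r[:,2]<.03)&(r[:,2]>.005)]; fx=f[:,:2]@ex; fy=f[:,:2]@ey; s=abs(fy-np.median(y))<.03
    h,e=np.histogram(fx[s],np.arange(.44,.74,.002)); print("low",[(round(float(b),3),int(n)) for b,n in zip(e,h) if n>3])
# drainer slates from w1
for n,c in dict(o=(.5943,.1757),y=(.5143,.3125),g=(.4737,.3815)).items():
    s=q[(np.hypot(q[:,0]-c[0],q[:,1]-c[1])<.06)&(q[:,2]>.095)&(q[:,2]<.14)]
    print(n,len(s),s.mean(0).round(4),cv2.minAreaRect((s[:,:2]*1000).astype(np.float32)),s[:,2].max())
    top=s[s[:,2]>np.percentile(s[:,2],98)-.006];print(len(top),top.mean(0).round(4))
E
```

```text
table -0.0002953927171560622
yaw -5.900000000000022
[(0.464, 72), (0.466, 94), (0.468, 86), (0.47, 76), (0.492, 37), (0.494, 115), (0.496, 58), (0.498, 116), (0.514, 85), (0.516, 79), (0.518, 82), (0.52, 58), (0.542, 54), (0.544, 99), (0.546, 98), (0.548, 86), (0.55, 7), (0.564, 79), (0.566, 83), (0.568, 60), (0.57, 47), (0.592, 55), (0.594, 112), (0.596, 111), (0.598, 76), (0.6, 15), (0.614, 85), (0.616, 75), (0.618, 50), (0.62, 33), (0.642, 67), (0.644, 120), (0.646, 124), (0.648, 71), (0.65, 8), (0.662, 4), (0.664, 84), (0.666, 66), (0.668, 32), (0.67, 31), (0.676, 187), (0.678, 32), (0.692, 4), (0.694, 9), (0.696, 9), (0.698, 5), (0.728, 6), (0.73, 13), (0.732, 8), (0.734, 10), (0.736, 7)]
y ext [0.03901937 0.0783976  0.16153975] x ext [0.46470224 0.73425407]
rackall rect ((597.751220703125, 35.301719665527344), (136.56471252441406, 293.79638671875), 84.53580474853516)
low [(0.444, 52), (0.446, 58), (0.448, 51), (0.45, 59), (0.452, 57), (0.454, 9), (0.474, 39), (0.476, 43), (0.478, 82), (0.48, 42), (0.482, 56), (0.484, 70), (0.486, 42), (0.528, 44), (0.53, 49), (0.532, 61), (0.53
[... 1159 characters left out ...]
0.486, 42), (0.488, 79), (0.53, 6), (0.532, 6), (0.534, 10), (0.536, 32), (0.538, 113), (0.584, 7), (0.586, 12), (0.588, 101), (0.634, 4), (0.636, 10), (0.638, 59)]
o 763 [0.5888 0.1785 0.1136] ((591.6739501953125, 176.28392028808594), (22.761455535888672, 71.21182250976562), 30.36313819885254) 0.12379702408681725
416 [0.5856 0.1744 0.1201]
y 1125 [0.5056 0.3204 0.114 ] ((505.6044006347656, 323.05340576171875), (22.96682357788086, 92.02986145019531), 31.01531982421875) 0.12470437372839432
633 [0.501  0.3184 0.1204]
g 1360 [0.4738 0.3745 0.1141] ((477.24029541015625, 371.1812438964844), (23.116958618164062, 98.53207397460938), 30.294235229492188) 0.12437421263071996
771 [0.4694 0.3723 0.1204]
```

```bash
cat >> h.py <<'E'
from scipy.spatial.transform import Rotation as Ro
def rpy(y,z):
    y=np.array(y,float);z=np.array(z,float);y/=np.linalg.norm(y);z/=np.linalg.norm(z)
    return Ro.from_matrix(np.stack([np.cross(y,z),y,z],1)).as_euler("xyz")
a=np.radians(30.4); E=np.array([np.cos(a),np.sin(a),0]); F=np.array([-E[1],E[0],0]); Z=np.array([0,0,1.])
s28,c28=np.sin(np.radians(28)),np.cos(np.radians(28))
SZ=-s28*E+c28*Z; SN=c28*E+s28*Z
RS=rpy(SN,-SZ)
b=np.radians(-5.9); RX=np.array([np.cos(b),np.sin(b),0]); RY=np.array([-RX[1],RX[0],0]); RR=rpy(RX,-Z)
def slot(k): return (.4816+.05*k)*RX+.077*RY
def slate(f,k,depth=.030):
    top=.5917*E+f*F+.1211*Z; g=top-depth*SZ
    gripper_to(.03,40)
    movep(g+.12*SZ,RS); move_l(g+.04*SZ); r=move_l(g,feed=.06,max_force=12); print("approach hit",r)
    gripper_to(0,40); print("grip",observe()["opening"],observe()["grasp_force"])
    move_l(g+.09*SZ,feed=.15)
    foot=.110-depth; p=slot(k)
    movep(p+(.010+foot+.14)*Z,RR); move_l(p+(.010+foot+.062)*Z); hold(.2)
    r=move_l(p+(.010+foot-.004)*Z,feed=.04,max_force=10)
    o=observe(); print("down hit",r,"z",o["eef_pos"][2]-(.010+foot),o["ft_force"],o["opening"])
    return p,foot
def release(p):
    z=observe()["eef_pos"][2]
    gripper_to(.026); move_l(p+(z+.1)*Z); print(observe()["time_s"])
E
python3 - <<'E'
from h import *
P=np.load("pics/w1.npz")["P"].reshape(-1,3);P=P[np.isfinite(P).all(1)]
x=P@E;f=P@F
m=(P[:,2]>.1)&(abs(x-.6)<.03)
h,e=np.histogram(f[m],np.arange(-.22,.16,.004));print([(round(float(v),3),int(n)) for v,n in zip(e,h) if n])
for x0 in np.arange(.53,.61,.01):
    s=(abs(x-x0)<.005)&(f>-.1)&(f<-.05);print(round(x0,3),P[s,2].max().round(3) if s.any() else None,end="; ")
g=.5917*E-.148*F+(.1211)*Z-.03*SZ
print(RS,RR,inverse_kinematics(g,RS),inverse_kinematics(g+.12*SZ,RS),inverse_kinematics(slot(0)+.23*Z,RR))
E
```

```text
[(-0.184, 22), (-0.18, 31), (-0.176, 34), (-0.172, 34), (-0.168, 35), (-0.164, 37), (-0.16, 39), (-0.156, 34), (-0.152, 35), (-0.148, 39), (-0.144, 35), (-0.14, 40), (-0.136, 41), (-0.132, 38), (-0.128, 37), (-0.124, 40), (-0.12, 38), (-0.116, 73), (-0.112, 6), (-0.024, 28), (-0.02, 147), (-0.016, 701), (-0.012, 1496), (-0.008, 1538), (-0.004, 1650), (0.0, 2853), (0.004, 4721), (0.008, 3114), (0.012, 53), (0.016, 52), (0.02, 48), (0.024, 51), (0.028, 46), (0.032, 53), (0.036, 50), (0.04, 52), (0.044, 39), (0.056, 30), (0.06, 54), (0.064, 62), (0.068, 49), (0.072, 56), (0.076, 57), (0.08, 59), (0.084, 53), (0.088, 55), (0.092, 62), (0.096, 63), (0.1, 61), (0.104, 61), (0.108, 59), (0.112, 56), (0.116, 63), (0.12, 55), (0.124, 56)]
0.53 0.002; 0.54 0.002; 0.55 0.002; 0.56 0.002; 0.57 0.01; 0.58 0.01; 0.59 0.01; 0.6 0.083; [2.65290046 0.         2.10137642] [3.14159265 0.         1.4678219 ] [ 0.0351553   0.01338636  2.07111759  0.37559492  0.65408544 -0.74845602] [-0.03094289 -0.27621134  2.11054143  0.32215036  0.91010228 -0.70904235] [-1.06297574e-01 -1.27031119e-01  1.84956023e+00 -4.44089210e-16
  1.41906354e+00 -3.32314807e-03]
```

```bash
python3 - <<'E'
from h import *
movep(observe()["eef_pos"]+0*Z,RS)
p,f=slate(-.148,2)
im,_=get_image("side"); cv2.imwrite("pics/s1.png",cv2.resize(im[140:320,130:370],None,fx=3,fy=3)[:,:,::-1])
E
```

```text
approach hit False
grip 0.006981191349220792 41.73703193664551
down hit True z 0.0006310518861354086 [-1.07472009 -0.46391411  4.8953376 ] 0.00661234470608812
```

View pics/s1.png

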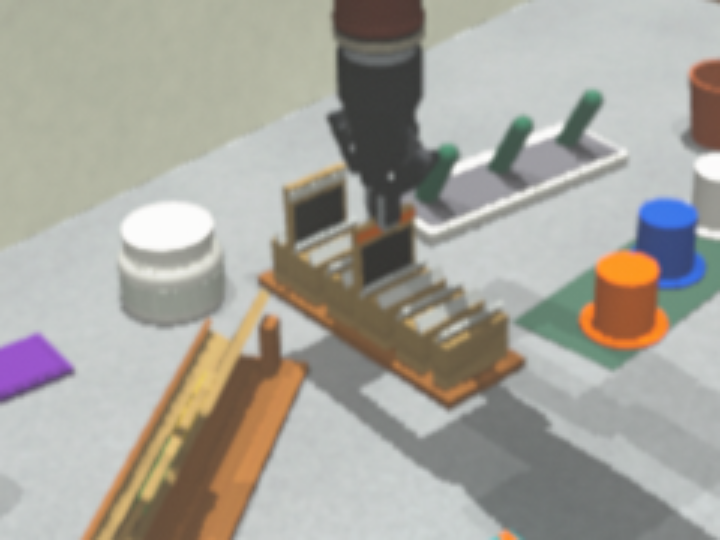

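The orange slate stands fully down in slot 2 (385,255), level with the dry slate (317,205). I'll release it and do the other two.

```bash
python3 - <<'E'
from h import *
release(slot(2))
for f,k in ((.013,1),(.0915,0)):
    p,ft=slate(f,k)
    dz=observe()["eef_pos"][2]-(.010+ft)
    if abs(dz)>.006: print("not down"); break
    release(p)
move_l(observe()["eef_pos"]+.08*Z)
im,P=cloud("side"); cv2.imwrite("pics/s2.png",cv2.resize(im[140:320,130:430],None,fx=2.6,fy=2.6)[:,:,::-1])
E
```

```text
14.4167
approach hit False
grip 0.006925461268046525 41.652960777282715
down hit True z 0.0006395067560914236 [0.59179781 0.5933766  4.5178868 ] 0.006600248528362459
22.8417
approach hit False
grip 0.0065355084367852015 41.66274547576904
down hit True z 0.0006262829355612592 [0.19016293 0.94394471 4.99233155] 0.006636034786861343
31.6417
```

View pics/s2.png

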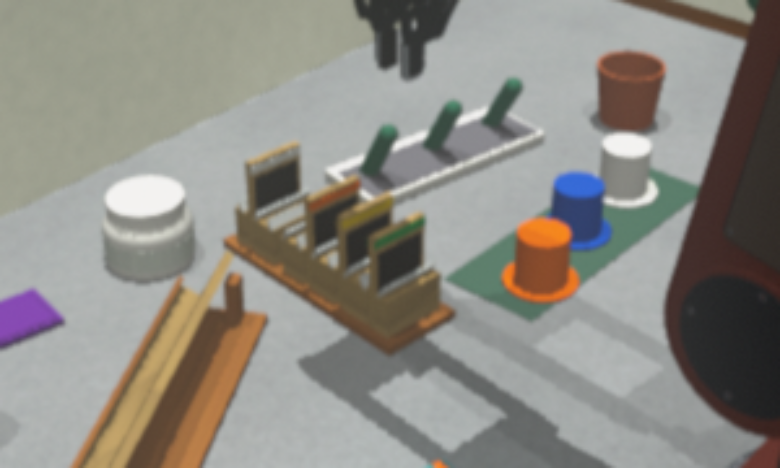

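All three washed slates are down in slots 0–2, at (398,250), (365,228) and (332,213), with the dry one at (273,180). The drainer is empty. Next, the cups and pegs from close by.

```bash
cat >> h.py <<'E'
HUE=dict(orange=((3,120,80),(17,255,255)),blue=((105,120,60),(130,255,255)),white=((0,0,120),(180,50,255)))
def cups(view="wrist"):
    if view=="wrist":
        movep([.52,-.14,.42],[np.pi,0,1.47]); hold(.2)
    im,P=cloud(view); out={}
    box=(P[...,0]>.3)&(P[...,0]<.585)&(P[...,1]<-.04)&(P[...,1]>-.45)&(P[...,2]<.075)
    for n,(lo,hi) in HUE.items():
        m=mask(im,lo,hi)&box&(P[...,2]>.057)
        q=P[m]
        if len(q)<30: out[n]=None; continue
        for _ in range(3): q=q[np.hypot(*(q[:,:2]-np.median(q[:,:2],0)).T)<.035]
        (cx,cy),r=cv2.minEnclosingCircle((q[:,:2]).astype(np.float32)); out[n]=(np.r_[q.mean(0)[:2],np.median(q[:,2])].round(4),round(cx,4),round(cy,4),round(r,4),len(q))
    return out,im,P
E
python3 - <<'E'
from h import *
c,im,P=cups()
for n in c: print(n,c[n])
cv2.imwrite("pics/w3.png",im[:,:,::-1]); np.savez("pics/w3.npz",im=im,P=P)
pg=[(.635,-.3537),(.6526,-.2575),(.670,-.159)]
for x,y in pg:
    for zl,zh in((.086,.11),(.06,.075),(.04,.055)):
        q=P[(np.hypot(P[...,0]-x-.01,P[...,1]-y)<.045)&(P[...,2]>zl)&(P[...,2]<zh)]; print(len(q),q.mean(0).round(4) if len(q) else 0,(q.min(0).round(3),q.max(0).round(3)) if len(q) else 0)
E
```

```text
orange (array([ 0.4178, -0.1307,  0.0636]), 0.4171, -0.1312, 0.0291, 1373)
blue (array([ 0.4466, -0.2387,  0.0634]), 0.4462, -0.2396, 0.0291, 1185)
white (array([ 0.4647, -0.3541,  0.0634]), 0.4557, -0.3539, 0.0293, 651)
178 [ 0.6262 -0.3532  0.091 ] (array([ 0.615, -0.366,  0.086]), array([ 0.639, -0.344,  0.097]))
89 [ 0.6419 -0.35    0.0672] (array([ 0.624, -0.364,  0.06 ]), array([ 0.653, -0.344,  0.075]))
76 [ 0.6529 -0.3516  0.0477] (array([ 0.636, -0.363,  0.04 ]), array([ 0.664, -0.347,  0.055]))
202 [ 0.6441 -0.2557  0.0913] (array([ 0.634, -0.268,  0.086]), array([ 0.657, -0.246,  0.096]))
66 [ 0.6611 -0.2525  0.0677] (array([ 0.644, -0.264,  0.061]), array([ 0.671, -0.246,  0.075]))
63 [ 0.6725 -0.2544  0.0476] (array([ 0.657, -0.266,  0.04 ]), array([ 0.683, -0.249,  0.055]))
235 [ 0.6616 -0.1584  0.0914] (array([ 0.652, -0.17 ,  0.086]), array([ 0.675, -0.147,  0.097]))
47 [ 0.6822 -0.1587  0.0677] (array([ 0.672, -0.171,  0.061]), array([ 0.689, -0.149,  0.075]))
45 [ 0.6935 -0.1604  0.0477] (array([ 0.685, -0.172,  0.04 ]), array([ 0.7  , -0.151,  0.055]))
```

View pics/w3.png

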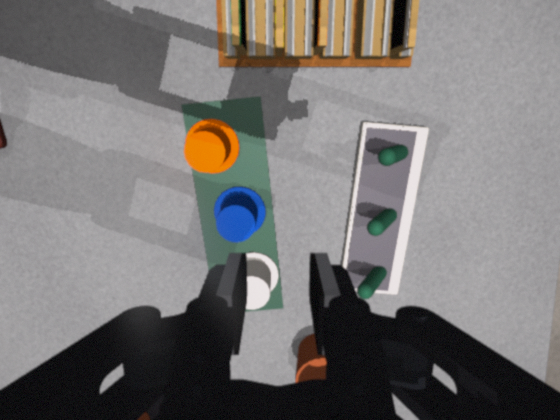

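The view shows the orange (211,147), blue (238,215) and white (255,285) cups, with peg tips at (389,155), (377,225) and (368,288). I'll start with the orange cup on peg 2.

```bash
cat >> h.py <<'E'
w=np.radians(-10.2); SX=np.array([np.cos(w),np.sin(w),0]); D=.5*SX-.866*Z; RP=rpy(.866*SX+.5*Z,D); RC=rpy([1,0,0],-Z)
TIP=[np.array([.626,-.3535,.094]),np.array([.6438,-.256,.094]),np.array([.6615,-.158,.094])]
def hang(c,k):
    x,y=c; zt=.024
    gripper_to(.085)
    movep([x,y,.16],RC); r=move_l([x,y,zt],feed=.1,max_force=10); print("pick hit",r)
    gripper_to(.03,30); o=observe(); print("grip",o["opening"],o["grasp_force"],o["eef_pos"][2])
    off=.060-o["eef_pos"][2]
    move_l([x,y,.26],feed=.2)
    g=TIP[k]+off*D
    movep(g-.14*D,RP); move_l(g-.072*D); hold(.2)
    r=move_l(g+.006*D,feed=.05,max_force=6)
    o=observe(); print("down hit",r,((o["eef_pos"]-g)@D).round(4),o["ft_force"].round(1),o["opening"],o["time_s"])
def unhand(back=.12):
    gripper_to(.085); move_l(observe()["eef_pos"]-back*D,feed=.12); print(observe()["time_s"])
E
python3 - <<'E'
from h import *
hang((.4173,-.1310),2)
im,_=get_image("side"); cv2.imwrite("pics/s3.png",cv2.resize(im[110:290,210:450],None,fx=3,fy=3)[:,:,::-1])
E
```

```text
pick hit False
grip 0.05717029926857544 31.041921246796846 0.024923869525436473
down hit True -0.0015 [-6.4  1.1  8.1] 0.05755627608577158 41.3083
```

View pics/s3.png

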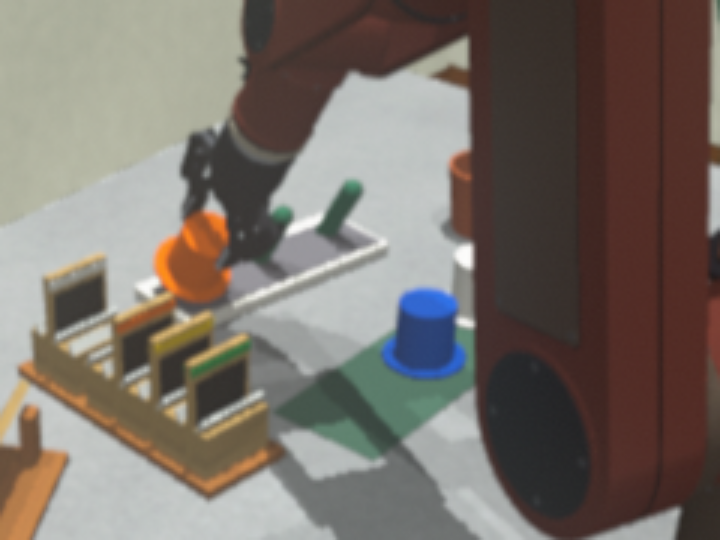

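The orange cup (200,255) is over peg 2 with its floor at the tip. Contact came 1.5 mm from nominal. I'll release it, look again and do the blue one.

```bash
python3 - <<'E'
from h import *
unhand()
c,im,P=cups(); print(c)
np.savez("pics/w4.npz",im=im,P=P); cv2.imwrite("pics/w4.png",im[:,:,::-1])
hang(c["blue"][1:3],1) if abs(c["blue"][0][2]-.0634)<.004 else print("odd")
E
```

```text
42.9
{'orange': None, 'blue': (array([ 0.4467, -0.2386,  0.0635]), 0.4463, -0.2396, 0.0292, 1191), 'white': (array([ 0.456 , -0.3533,  0.0634]), 0.4555, -0.3541, 0.0292, 997)}
pick hit False
grip 0.05694002253028227 31.725395154207945 0.024929194269197485
down hit True -0.0014 [-6.3  0.8  7.5] 0.05733896781940971 51.5083
```

View pics/w4.png

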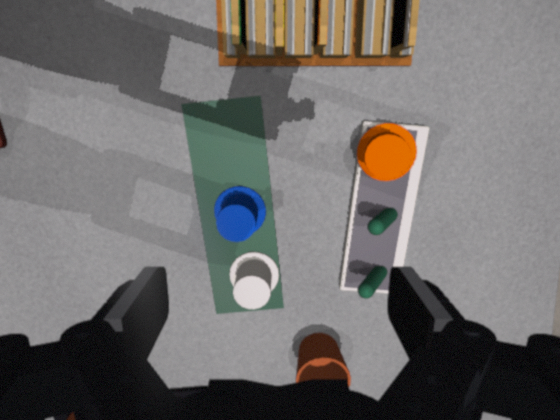

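The orange cup hangs on peg 2 (387,152), and the other cups are where they were. The blue cup is on peg 1, so I'll release it and do the white one.

```bash
python3 - <<'E'
from h import *
unhand()
c,im,P=cups(); print(c)
if c["white"] and abs(c["white"][0][2]-.0634)<.004 and c["white"][3]<.032:
    hang(c["white"][1:3],0); unhand()
    movep([.50,-.12,.45],[np.pi,0,1.47]); hold(.5)
    im,P=cloud("wrist"); np.savez("pics/w5.npz",im=im,P=P)
    sc,_=get_image("scene")
    cv2.imwrite("pics/w5.png",cv2.resize(np.hstack([im,sc]),(800,300))[:,:,::-1])
    for n,(lo,hi) in HUE.items():
        q=P[mask(im,lo,hi)&(P[...,0]>.56)&(P[...,0]<.72)&(P[...,1]<-.1)&(P[...,1]>-.42)&(P[...,2]>.08)&(P[...,2]<.13)]
        print(n,len(q),q.mean(0).round(3),q[:,2].max().round(3))
    q=P[(P[...,2]>.1)&(P[...,2]<.14)&(abs(P[...,1]-.02)<.08)&(P[...,0]>.42)&(P[...,0]<.74)]
    print("slate tops",np.histogram(q@RX,np.arange(.46,.71,.01)),q[:,2].max())
E
```

```text
53.0583
{'orange': None, 'blue': None, 'white': (array([ 0.4561, -0.3531,  0.0635]), 0.456, -0.3537, 0.0295, 999)}
pick hit False
grip 0.05716260783576194 31.45742017775774 0.025084067730972943
down hit True -0.0015 [-5.2  1.9  7.7] 0.05750229773125336 61.8583
63.4
orange 1433 [ 0.659 -0.157  0.098] 0.106
blue 1302 [ 0.642 -0.253  0.097] 0.106
white 999 [ 0.621 -0.352  0.097] 0.106
slate tops (array([  0, 167, 369,   0,   0,   0, 203, 323,   0,   0,   0, 323, 279,
         0,   0,   0,   0,   0,   0,   0,   0, 443, 332,   0]), array([0.46, 0.47, 0.48, 0.49, 0.5 , 0.51, 0.52, 0.53, 0.54, 0.55, 0.56,
       0.57, 0.58, 0.59, 0.6 , 0.61, 0.62, 0.63, 0.64, 0.65, 0.66, 0.67,
       0.68, 0.69, 0.7 ])) 0.12245563445617313
```

View pics/w5.png

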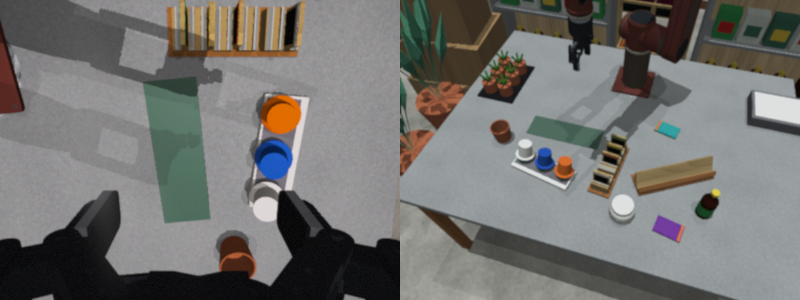

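All three cups hang on their pegs at (280,113), (273,158) and (268,200), with closed ends at about 0.1 m. The four slates stand at the right height, and the bottle, tub and pot look where they were. Handing in.

```bash
python3 -c "
from plant import *
hold(.5); print(job_done())"
```

```text
the job is handed in; nothing more can be done
None
```

The job is handed in at about 64 s on the robot's clock: the three washed slates stand in slots 0–2 with the dry one untouched, each cup hangs on its own peg, and the bottle, tub and pot look unmoved; no verdict came back.

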